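Wind the book rack tight

ROBOT

A 6-joint arm with a two-finger parallel gripper is mounted at the origin on the work surface. World frame = base frame: x ahead of the robot, y to its left, z up, the work surface at z = 0. Lengths are in mm, angles in rad, forces in N, time in s.
With the tool pointing down it reaches from about 275 to 1000 mm from the base axis. Payload 8.4 kg.
Tool frame: the origin (TCP) lies on the centre line of the jaws, within the pads' length; the fingertips stand 17 mm ahead of it and the grasp point (between the pads) lies 2 mm behind it (r.tcp_to_tips is the z of the fingertips in the tool frame, in mm); z points along the fingers, y is the direction in which the jaws open and shut (so a half turn about z gives the same grasp; the last joint's range is limited). The gripper opens to 85 mm and grips with 20 to 120 N. Pads are 22 mm wide; open, the fingers measure 114 mm over their backs; the gripper's body (76 mm by 85 mm) begins 54 mm behind the grasp point. The pads swing forward as they close: fully open they stand 13 mm farther back than shut.
Start: joints at [1.27, 0.353, 1.633, -0, 1.155, -0.002], TCP at [183.982, 597.31, 248.281] pointing down, gripper open.
Joint ranges: [-2.63, 2.63], [-0.92, 2.1], [0.06, 2.66], [-1.3, 4.44], [0, 2.69], [-3.02, 3.02]. Speed limits (rad/s): [2.22, 2.22, 2.79, 3.14, 3.14, 3.14].

INTERFACE

Orientations are given as [roll, pitch, yaw] about the fixed x, y, z axes, in that order (R = Rz(yaw) Ry(pitch) Rx(roll)).
In Python, from rig import r, cams, job gives the robot as it stands.
- The arm moves only by the tool drive_tool, never from a script. Its argument "deltas" is a list of rows, each a list of 4 numbers: the shift along the tool's x, y, z in cm, then the turn about the tool's z in rad. In form: [[x, y, z, roll], ...]. A call has 1 to 12 rows; each row shifts and turns the commanded pose from where the row before left it, along the tool's axes as they then stand; what a row does not reach is not made up. A row lasts 1/12 s, in which the tool goes at most 41.7 mm and 7.16 degrees, less where a joint would pass 70% of its speed; a pose out of reach is approached as far as the arm can. A call with a gripper value outside its range is refused whole. "jaw" is the closure, from 0 (fully open) to 1 (shut), set as the call begins (left out, the last holds). The fingers move at their own pace and stop on an object; "force" is the grip in N (left out, the last holds). Time passes only in rows, so rows that do not move let the fingers close. It gives the time, the measured TCP pose, the force and the opening at its end, in the units of the state.
- r.sense(): the state, without advancing time (a new reading comes with each control period).
- cams.grab_frame(name): name is "scene" or "side" or "wrist"; returns (picture, depth): 384x512x3 uint8, red, green, blue; 384x512 float32, mm along the optical axis (not along the pixel's ray), 0 where there is no reading.
- cams.camera_params(name): a dict with "fx", "fy", "cx", "cy" (pixels), "k1" (the pictures are not rectified: a ray, as slopes to the right and down, at radius r is drawn at 1 + k1 r^2 times it, then the intrinsics apply), "R" (3x3) and "t" (3): a world point X has camera coordinates R X + t. Camera axes: x right, y down, z forward; pixel columns grow to the right and rows downward; lengths in mm; the calibration is good to about 2 mm. A picture is of the moment at which its call begins: read the wrist's pose just before it. camera_params takes no time and is no camera call; for the wrist camera it gives the pose at the moment of the call.
- job.sign_off(): hands the job in, once; it reports no verdict.
The state is a dict: "clock": time; "qpos": joint angles; "qvel": joint speeds; "joint_efforts": joint torques, N m; "eef_pos": TCP position; "tcp_rot": TCP orientation; "contact_force": force on the tool from outside, world axes, zero at the start; "wrist_torque": the same for the moment, N m; "opening": opening from 0.0 (shut) to 1.0 (fully open).
Only numpy, scipy, OpenCV 4.12 (cv2) and the standard library are available. Lean on these libraries where they do the work, as an engineer would, in place of code of your own. Each camera call takes 0.05 s, during which the arm holds its last target. There are 200 camera calls.

TASK

Stand all the small grey books upright on the rack between its end wall and the sprung bar, covers facing along the rack. Then fit the crank from the slate tray fully home on the square shaft and wind it clockwise until the books are packed against the end wall and the sprung bar is pushed in about half-way or more; finally lift the crank off and lay it flat back in the tray. Leave the coaster, white remote, carabiner and white bowl where they are.

Things in the scene. Friction and masses are not known exactly. Their poses are not given: they have to be found in the camera images.
- rack: book rack fixed to the sideboard: wooden plate 120 mm (x) by 398 mm (y, from -212 to +186), 12 mm thick, origin on the sideboard; y points from the drive end to the fixed end wall, z up. Books stand on the plate (z = 12 mm) between wall and sprung bar. At y = -171 mm a 68 mm square gear housing with a round shoulder (66 mm wide, top at z = 62 mm) carries the square shaft
- wall: the rack's fixed wooden end wall at its +y end, 110 mm wide, 12 mm thick, its top 100 mm above the sideboard (origin: centre of its lower edge, on the base plate)
- wall_face (a point): point on the inner face of the end wall, 52 mm above the sideboard, axes as the rack's; the bay for books extends from here towards -y. With the stop fully back the bay is 215 mm long
- stop (a joint): travel of the sliding end stop in m, 0 = fully back (bay 215 mm), growing towards the end wall, at most 0.205; the stop is a low steel block (top 54 mm above the sideboard). It moves 10 mm for each radian of the shaft, driven by a hidden belt, stays where it is left and resists pushing by hand (30 N)
- bar (a joint): how far the sprung aluminium bar on the front of the stop is pushed in, in m: 0 = free, standing 20 mm off the stop, 0.020 = fully in against the stop. Spring about 1 N per mm. The bar slides the books along the plate as the stop moves; their friction alone may press it in a few mm
- bar_face (a point): centre of the face of the sprung bar that meets the books (bar 100 mm wide, 38 mm high, 8 mm thick, its top 52 mm above the sideboard), axes as the rack's
- shaft (a joint): angle of the square shaft in rad, growing clockwise seen from above, which moves the stop towards the end wall; starts between 0.1 and 0.8, range -0.2 to 20.5 (up to about 3 turns). Needs about 0.3 N m, plus the bar's push (up to 0.2 N m)
- shaft_foot (a point): centre of the foot of the upright square shaft, on the shoulder (62 mm above the sideboard). The shaft is 16 mm square for 18 mm, then tapers to 7 mm square, 25 mm high in all; the flats face this point's x and y axes, which turn with the shaft
- tray: shallow slate tray fixed to the sideboard, 200 mm (x) by 240 mm (y), floor 5 mm thick, rim 14 mm high and 5 mm thick; origin at the centre of its underside. A black remote (160 x 42 mm, top at 19 mm) is fixed under a clip bar (top 22 mm) along its -y side, centred at y = -80 mm; the rest is free floor, on which the crank lies at the start
- crank_hub (a point): removable crank, 0.2 kg, heaviest at the hub: point on the hub's axis 36 mm above its underside. Hub 30 mm square, 50 mm high, flats facing this point's x and y, with a square socket below, 18.5 mm wide, 26 mm deep; around its foot a flange 50 mm square, 10 mm thick. An arm as thick, 20 mm wide, runs along +x to the grip. In the tray the underside is 5 mm up; fully home on the shaft it lies on the shoulder, 62 mm up
- crank_grip (a point): centre of the crank's freely revolving upright grip, a black cylinder 22 mm across, from 12 to 57 mm above the crank's underside (this point is 38 mm above it), 75 mm from the hub's axis
- book1_mid (a point): centre of a small hardback book with grey cloth cover, 85 mm deep (x, spine at -x), 28 mm thick (y) and 110 mm high (z), 0.16 kg, standing upright; 2 to 4 of the four books are present, the rest read None. All alike
- book2_mid (a point): centre of a small hardback book with grey cloth cover, 85 mm deep (x, spine at -x), 28 mm thick (y) and 110 mm high (z), 0.16 kg, standing upright; 2 to 4 of the four books are present, the rest read None. All alike
- book3_mid (a point): centre of a small hardback book with grey cloth cover, 85 mm deep (x, spine at -x), 28 mm thick (y) and 110 mm high (z), 0.16 kg, standing upright; 2 to 4 of the four books are present, the rest read None. All alike
- book4_mid (a point): centre of a small hardback book with grey cloth cover, 85 mm deep (x, spine at -x), 28 mm thick (y) and 110 mm high (z), 0.16 kg, standing upright; 2 to 4 of the four books are present, the rest read None. All alike
- coaster: cork-bottomed glass coaster, 94 mm across, 9 mm high; a bystander; origin at its underside
- remote: white speaker remote, 130 x 40 x 16 mm, long along its x; a bystander; origin at its underside
- carabiner: steel carabiner with two keys lying flat, about 120 x 35 x 8 mm; a bystander; origin at its underside
- bowl: small white ceramic bowl, 90 mm across, 42 mm high; a bystander; origin at its underside
Not all that is in view belongs to the job. What is shaped like the part that bears book2_mid but orange is not meant.

How it is judged (in metres and radians):
On the way, in this order (a step that is already met when the one before it is completed fails the run):
1. every book present stands upright on the rack between end wall and sprung bar (x of book1_mid in the frame of rack between -0.03 and 0.03 m and y of book1_mid in the frame of wall_face between -0.215 and -0.008 m and y of each of book1_mid, book2_mid, book3_mid, book4_mid in the frame of bar_face above 0.008 m and z of book1_mid in the frame of rack between 0.06 and 0.074 m and angle between each of book1_mid, book2_mid, book3_mid, book4_mid's own z axis and vertical below 0.12 rad and angle between the y axis of each of book1_mid, book2_mid, book3_mid, book4_mid and the y axis of rack, either way round below 0.35 rad and x of book2_mid in the frame of rack between -0.03 and 0.03 m and y of book2_mid in the frame of wall_face between -0.215 and -0.008 m and z of book2_mid in the frame of rack between 0.06 and 0.074 m and x of book3_mid in the frame of rack between -0.03 and 0.03 m and y of book3_mid in the frame of wall_face between -0.215 and -0.008 m and z of book3_mid in the frame of rack between 0.06 and 0.074 m and x of book4_mid in the frame of rack between -0.03 and 0.03 m and y of book4_mid in the frame of wall_face between -0.215 and -0.008 m and z of book4_mid in the frame of rack between 0.06 and 0.074 m), for 0.2 s.
2. the crank sits fully home on the square shaft (horizontal distance between crank_hub and shaft_foot below 0.006 m and z of crank_hub in the frame of shaft_foot below 0.042 m and angle between crank_hub's own z axis and vertical below 0.1 rad), for 0.2 s.
3. with the crank on, the books bear on the end wall (over 1 N) and the sprung bar is pushed in over 7 mm (all of step 2 and value of joint bar above 0.007 m and contact force between wall and anything else above 1 N), for 0.2 s.
At the end, for the whole second after the job is handed in: Every book stands upright and square to the rack (0.12 rad) between wall and bar, within 30 mm of its middle line; bar pushed in over 7 mm, books bearing on the wall with over 1 N; crank flat (0.1 rad) on the tray floor, hub and grip inside the rim; all at rest (all of step 1 and angle between the y axis of each of book1_mid, book2_mid, book3_mid, book4_mid and the y axis of rack, either way round below 0.12 rad and value of joint bar above 0.007 m and contact force between wall and anything else above 1 N and z of crank_hub in the frame of tray below 0.048 m and angle between crank_hub's own z axis and vertical below 0.1 rad and x of crank_hub in the frame of tray between -0.1 and 0.1 m and y of crank_hub in the frame of tray between -0.12 and 0.12 m and x of crank_grip in the frame of tray between -0.1 and 0.1 m and y of crank_grip in the frame of tray between -0.12 and 0.12 m and linear speed of each of crank, book1, book2, book3, book4 below 0.02 m/s); the robot touches nothing.
It fails at once if the glass coaster is moved more than 30 mm (distance of coaster from where it was at the start of the episode above 0.03 m).
It fails at once if the white remote is moved more than 30 mm (distance of remote from where it was at the start of the episode above 0.03 m).
It fails at once if the carabiner is moved more than 30 mm (distance of carabiner from where it was at the start of the episode above 0.03 m).
It fails at once if the white bowl is moved more than 30 mm (distance of bowl from where it was at the start of the episode above 0.03 m).
Of book1, book2, book3, book4 only 2 to 4 are there at a start; the rules pass over those that are not, and their reading is None.
At some moment in a run one of crank may be knocked a few centimetres aside while the robot is not near it.
It also fails if it takes over 200 s, if anything falls off the work surface, if the arm or the gripper's body presses on something with over 40 N, if the wrist force passes 120 N, or if a joint passes its speed limit or range.

## Working session

There is one attempt and no reset: what is moved stays moved. The work goes in short steps, Python scripts to look and compute and a tool call to move; the robot and the scene stay as the last step left them, time stands still between calls to the robot, and variables do not carry over. Pictures are saved under pics/ and viewed, about 12 in all and at most 16, crops included, and the job is handed in when it is done.

Besides the shell and the picture viewer there is one more tool, called after "Call:" as name(argument=value, ...), one argument or row to a line, values as JSON. drive_tool: Moves the arm, as the interface text tells. Its arguments: {"type":"object","properties":{"deltas":{"type":"array"},"jaw":{"type":"number"},"force":{"type":"number"}},"required":["deltas"]}

```bash
mkdir -p pics; ls; cat > h.py <<'E'
import numpy as np, cv2
from rig import r, cams, job
def P(name):
    return cams.camera_params(name)
def pix2pt(c,u,v,d=None,z=None):
    x=np.array([(u-c['cx'])/c['fx'],(v-c['cy'])/c['fy']]); y=x.copy()
    for _ in range(10): y=x/(1+c['k1']*(y@y))
    ray=np.array([y[0],y[1],1.]); R=np.array(c['R']);t=np.array(c['t'])
    o=-R.T@t; w=R.T@ray
    if d is not None: return o+w*d
    return o+w*((z-o[2])/w[2])
def grid(c,D):
    v,u=np.mgrid[0:384,0:512].astype(float)
    x=(u-c['cx'])/c['fx'];y=(v-c['cy'])/c['fy'];a,b=x.copy(),y.copy()
    for _ in range(10):
        s=1+c['k1']*(a*a+b*b);a,b=x/s,y/s
    X=np.stack([a*D,b*D,D],-1)-np.array(c['t'])
    return X@np.array(c['R'])
def proj(c,X):
    p=np.array(c['R'])@np.array(X,float)+np.array(c['t']);a=p[:2]/p[2];s=1+c['k1']*(a@a)
    return c['fx']*a[0]*s+c['cx'],c['fy']*a[1]*s+c['cy']
def save(n,im,k=1.5): cv2.imwrite('pics/'+n+'.png',cv2.resize(im[:,:,::-1],None,fx=k,fy=k))
E
python3 - <<'E'
from h import *
s=r.sense();print(s)
for n in('scene','side'):
    c=P(n);im,D=cams.grab_frame(n);save(n,im);np.savez(n,im=im,D=D)
    print(n,{k:np.round(c[k],3).tolist() for k in c},(D>0).mean())
E
```

```text
pics
{'clock': 0.0, 'qpos': array([ 1.26958639e+00,  3.53650142e-01,  1.63413652e+00, -3.19061169e-05,
        1.15520931e+00, -2.43208966e-03]), 'qvel': array([-0.00090939, -0.00046339, -0.00046763,  0.00301498, -0.00130911,
        0.00039426]), 'joint_efforts': array([-2.59026347e-04, -6.05253196e+01, -3.42063224e+01, -3.15538819e-05,
        9.44662490e-03, -1.34762396e-05]), 'eef_pos': array([183.86290577, 596.86537476, 247.5594054 ]), 'tcp_rot': array([-3.14018927e+00,  2.57590807e-05,  2.84282773e+00]), 'contact_force': array([0.40702524, 0.68899072, 0.47079183]), 'wrist_torque': array([0.00898212, 0.01558132, 0.01033311]), 'opening': 0.9988236222725964}
scene {'fx': 451.586, 'fy': 451.586, 'cx': 259.941, 'cy': 191.525, 'k1': 0.056, 'R': [[0.014, 1.0, -0.0], [0.862, -0.012, -0.507], [-0.507, 0.007, -0.862]], 't': [-65.947, -471.07, 1493.573]} 0.9957631429036459
side {'fx': 376.989, 'fy': 376.989, 'cx': 256.113, 'cy': 192.145, 'k1': -0.118, 'R': [[-0.929, -0.37, -0.004], [-0.283, 0.716, -0.638], [0.239, -0.592, -0.77]], 't': [551.53, 161.496, 834.298]} 0.9962056477864584
```

View pics/scene.png

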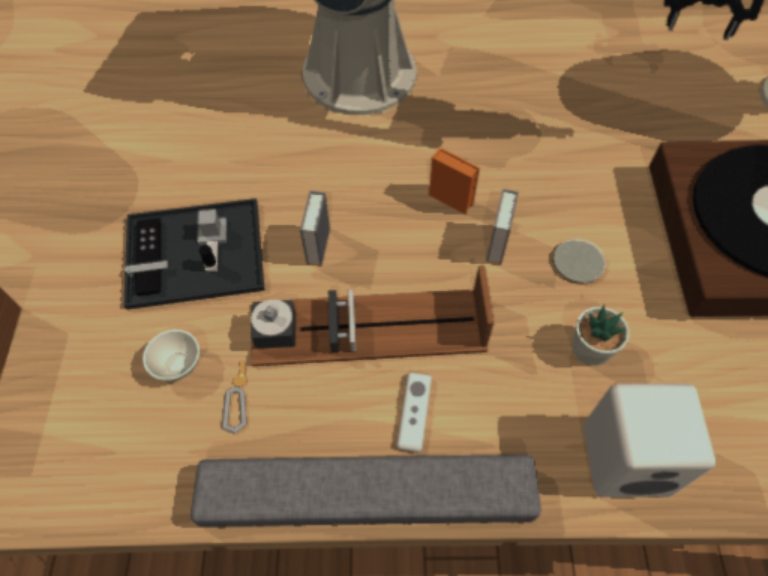

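View pics/side.png

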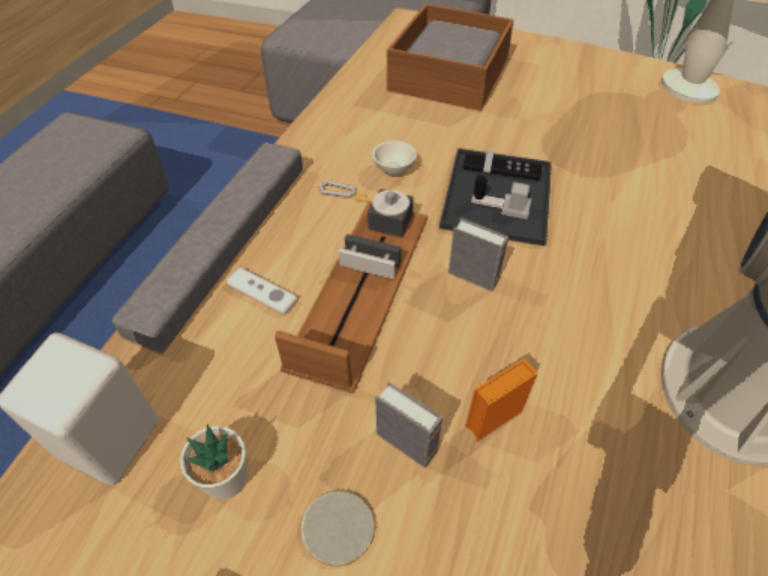

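The scene shows two grey books (scene px ~(315,228) and (503,226)), with the orange decoy near (453,180). The crank is in the tray with its hub at (208,220) and grip at (208,255). The rack runs (270,320)→(485,310), with the wall on the right.

```bash
python3 - <<'E'
from h import *
for n in('scene','side'):
    f=np.load(n+'.npz');c=P(n);X=grid(c,f['D']);im=f['im'].astype(int)
    z=X[...,2];ok=(X[...,0]>200)&(X[...,0]<750)&(X[...,1]>-400)&(X[...,1]<400)
    sat=im.max(-1)-im.min(-1)
    for lab,m in (('books',(z>103)&(z<116)&(sat<60)),('wall',(z>92)&(z<104)&(sat>25)),('grip/hub',(z>46)&(z<64)),('rackplate',(z>8)&(z<17)&(sat>25))):
        nn,L,S,_=cv2.connectedComponentsWithStats((m&ok).astype(np.uint8))
        for i in range(1,nn):
            if S[i,4]<25: continue
            p=X[L==i]; q=cv2.minAreaRect(p[:,:2].astype(np.float32))
            print(n,lab,S[i,4],np.round(p.mean(0),1),np.round(q[0],1),np.round(q[1],1),round(q[2],1),im[L==i].mean(0).astype(int))
E
```

```text
scene books 307 [456.5 -74.6 107.8] [456.1 -74.6] [28.5 87.2] 80.7 [159 160 145]
scene books 287 [456.6 260.7 107.2] [456.8 260.6] [27.6 87.4] 74.8 [165 165 149]
scene wall 81 [362.6 170.8  97.8] [362.9 171.4] [85.5  5.7] 55.3 [92 45 21]
scene wall 215 [618.4 211.9  98.9] [617.5 212.2] [111.4  14.3] 4.2 [127  86  55]
scene grip/hub 137 [363.5 175.   54.7] [363.5 174.1] [90.4 27.4] 72.3 [97 49 23]
scene grip/hub 128 [ 430.2 -269.7   54.4] [ 427.3 -270.9] [33.9 30.7] 3.0 [129 126 119]
scene grip/hub 72 [478.5 -71.8  55.2] [460.7 -75.1] [28.  80.7] 81.3 [77 71 66]
scene grip/hub 42 [495.8 250.3  55.9] [496.1 249.9] [27.1  8.5] 74.0 [94 83 74]
scene grip/hub 65 [ 505.5 -262.5   58.3] [ 503.7 -262.3] [21.4 20.6] 55.2 [22 21 21]
scene grip/hub 69 [633.1 208.3  55.5] [620.1 206.7] [110.7  10.1] 9.5 [63 42 27]
scene grip/hub 208 [634.7 -39.1  54. ] [632.  -39.5] [101.3  13.7] 3.7 [62 58 53]
scene grip/hub 112 [631.2  -8.6  51.6] [630.7  -8.7] [97.2  7.8] 1.0 [162 154 140]
scene grip/hub 563 [ 643.4 -137.7   59.8] [ 637.7 -138.8] [69.4 66.8] 2.2 [133 127 117]
scene grip/hub 206 [669.5 381.2  
[... 1588 characters left out ...]
0.6] 23.7 [128 111  85]
side grip/hub 171 [652.3 381.4  59.6] [652.9 380. ] [21.2 46.9] 23.1 [134 100  68]
side rackplate 25 [ 712.9 -310.2   14. ] [ 713.5 -309.8] [28.5 10.3] 76.6 [203 194 171]
side rackplate 31 [ 474.2 -264.9   15.6] [ 475.2 -265.3] [37.5 18.8] 20.5 [191 179 164]
side rackplate 3387 [618.7  51.5  12.2] [626.8  20.7] [121.2 397.9] 3.0 [143  93  54]
side rackplate 31 [720.6 107.6  12.1] [721.  107.8] [36.1  9.3] 70.8 [170 157 142]
side rackplate 32 [334.2 179.7  13.1] [334.6 180.2] [62.5  1.8] 55.6 [146  73  24]
side rackplate 29 [372.8 212.3  12.9] [372.7 213.7] [12.  31.6] 80.4 [157  78  24]
side rackplate 667 [496.7 381.8   9.7] [496.8 378.5] [90.7 42.8] 0.1 [162 154 132]
```

```bash
cat >> h.py <<'E'
def go(*tg,start=None):
    """print tool-axis moves through targets (x,y,z,yaw deg); turn first, then shift"""
    s=r.sense(); p=np.array(s['eef_pos']);psi=s['tcp_rot'][2]
    for x,y,z,a in tg:
        a=np.radians(a);d=(a-psi+np.pi)%(2*np.pi)-np.pi
        e=np.array([x,y,z])-p
        X=np.array([np.cos(a),np.sin(a)]);Y=np.array([np.sin(a),-np.cos(a)])
        print('turn %.3f  shift cm %.2f %.2f %.2f'%(-d,e[:2]@X/10,e[:2]@Y/10,-e[2]/10))
        p=np.array([x,y,z]);psi=a
RK=np.array([627.,33.]);ya=np.array([-.0523,.9986]);xa=np.array([.9986,.0523])
def rk(x,y): return RK+x*xa+y*ya
E
python3 - <<'E'
from h import *
b=rk(0,137);a=rk(0,86);print(a,b)
go((456.5,260.6,220,164.3),(456.5,260.6,88,164.3),(456.5,260.6,215,164.3),(*b,215,183),(*b,101.5,183))
E
```

```text
[622.5022 118.8796] [619.8349 169.8082]
turn -0.025  shift cm -35.35 -25.00 2.76
turn -0.000  shift cm 0.00 0.00 13.20
turn -0.000  shift cm 0.00 0.00 -12.70
turn -0.326  shift cm -15.84 -9.92 -0.00
turn -0.000  shift cm 0.00 0.00 11.35
```

Call:
drive_tool(
  deltas=[
    [-3.2,-2.3,0.25,-0.025],
    [-3.2,-2.3,0.25,0],
    [-3.2,-2.3,0.25,0],
    [-3.2,-2.3,0.25,0],
    [-3.2,-2.3,0.25,0],
    [-3.2,-2.3,0.25,0],
    [-3.2,-2.3,0.25,0],
    [-3.2,-2.3,0.25,0],
    [-3.2,-2.3,0.25,0],
    [-3.2,-2.3,0.25,0],
    [-3.35,-2.0,0.26,0],
    [0,0,0,0],
  ],
  jaw=0,
  force=40,
)

```text
clock: 1.1
eef_pos: [459.3, 256.0, 220.2]
tcp_rot: [-3.14, 0.002, 2.864]
contact_force: [0.1, 0.0, -0.2]
opening: 1.003
```

```bash
python3 - <<'E'
from h import *
print(r.sense()['eef_pos'],r.sense()['qpos'])
go((456.5,260.6,88,164.3))
c=P('wrist');im,D=cams.grab_frame('wrist');save('w1',im)
X=grid(c,D);z=X[...,2];m=(z>102)&(z<118)
nn,L,S,_=cv2.connectedComponentsWithStats(m.astype(np.uint8))
for i in range(1,nn):
    if S[i,4]>200:
        p=X[L==i];print(S[i],p.mean(0),cv2.minAreaRect(p[:,:2].astype(np.float32)))
E
```

```text
[459.33875768 255.96621423 220.21917713] [ 0.50683477  0.23000118  1.87296851 -0.00242749  1.03841084 -0.78535533]
turn -0.003  shift cm 0.40 0.37 13.22
[  56   47  123   76 4589] [349.70605056 178.09100705 108.21365951] ((349.9974060058594, 178.505859375), (86.00337219238281, 28.674213409423828), 54.77324676513672)
[ 244  134   38  109 3857] [452.72262083 260.55397987 108.16308586] ((455.76812744140625, 259.6343994140625), (28.149024963378906, 85.48521423339844), 74.6024398803711)
```

Call:
drive_tool(
  deltas=[
    [0.4,0.33,0.2,0],
    [0,0,3,0],
    [0,0,3,0],
    [0,0,3,0],
    [0,0,2,0],
    [0,0,1.5,0],
    [0,0,0.5,0],
    [0,0,0,0],
  ],
)

```text
clock: 1.82
eef_pos: [451.2, 265.4, 87.5]
tcp_rot: [-3.14, -0.002, 2.87]
contact_force: [-0.7, -0.0, -0.9]
opening: 1.0
```

Call:
drive_tool(
  deltas=[
    [0,0,0,0],
    [0,0,0,0],
    [0,0,0,0],
    [0,0,0,0],
    [0,0,0,0],
    [0,0,0,0],
    [0,0,0,0],
    [0,0,0,0],
  ],
  jaw=1,
)

```text
clock: 2.48
eef_pos: [453.3, 264.8, 89.3]
tcp_rot: [3.141, 0.001, 2.868]
contact_force: [-1.6, -0.2, 5.9]
opening: 0.323
```

Call:
drive_tool(
  deltas=[
    [0,0,-1,0],
    [0,0,-3,0],
    [0,0,-3,0],
    [0,0,-3,0],
    [0,0,-2.7,0],
    [0,0,0,-0.11],
    [0,0,0,-0.11],
    [0,0,0,-0.106],
    [0,0,0,0],
  ],
)

```text
clock: 3.23
eef_pos: [452.8, 264.5, 216.4]
tcp_rot: [3.141, 0.0, -3.085]
contact_force: [0.1, -0.5, -1.3]
opening: 0.32
```

```bash
python3 - <<'E'
from h import *
print(r.sense())
b=rk(0,137)
go((*b,215,183),(*b,101,183))
E
```

```text
{'clock': 3.2333, 'qpos': array([ 5.25836362e-01,  2.32317401e-01,  1.87965576e+00,  4.09445151e-05,
        1.02922454e+00, -1.10172248e+00]), 'qvel': array([ 0.00094878,  0.00788303,  0.00359304,  0.00145263, -0.00523012,
        0.20030696]), 'joint_efforts': array([ 1.52066426e-02, -4.99522841e+01, -3.21678615e+01, -3.35029887e-03,
       -1.89143425e-02, -1.94879092e+00]), 'eef_pos': array([452.84413523, 264.54997807, 216.3615735 ]), 'tcp_rot': array([ 3.14138281e+00,  3.36421307e-04, -3.08485128e+00]), 'contact_force': array([ 0.10752024, -0.46248883, -1.2696089 ]), 'wrist_torque': array([-0.00836173, -0.01191833, -0.0089947 ]), 'opening': 0.319829020905089}
turn 0.004  shift cm -16.18 -10.34 0.14
turn -0.000  shift cm 0.00 0.00 11.40
```

Call:
drive_tool(
  deltas=[
    [-3,-1.9,0,0],
    [-3,-1.9,0,0],
    [-3,-1.9,0,0],
    [-3,-1.9,0,0],
    [-2.2,-1.5,0,0],
    [-1.98,-1.24,0,0],
    [0,0,0,0],
    [0,0,0,0],
  ],
)

```text
clock: 3.9
eef_pos: [620.3, 169.0, 215.3]
tcp_rot: [-3.142, -0.001, -3.094]
contact_force: [-1.1, 0.3, -1.5]
opening: 0.324
```

```bash
python3 - <<'E'
from h import *
b=rk(0,137)
go((*b,102,183))
E
```

```text
turn -0.005  shift cm 0.04 0.08 11.33
```

Call:
drive_tool(
  deltas=[
    [0,0,3,-0.005],
    [0,0,3,0],
    [0,0,3,0],
    [0,0,1.5,0],
    [0,0,0.5,0],
    [0,0,0.2,0],
    [0,0,0.1,0],
    [0,0,0,0],
    [0,0,0,0],
  ],
)

```text
clock: 4.65
eef_pos: [620.7, 170.3, 104.2]
tcp_rot: [3.141, 0.002, -3.085]
contact_force: [-0.4, 0.2, -0.9]
opening: 0.322
```

Call:
drive_tool(
  deltas=[
    [0,0,0.1,0],
    [0,0,0.1,0],
    [0,0,0,0],
    [0,0,0,0],
  ],
)

```text
clock: 4.98
eef_pos: [620.4, 170.0, 101.5]
tcp_rot: [3.141, 0.001, -3.085]
contact_force: [-1.1, -0.1, 4.9]
opening: 0.324
```

Call:
drive_tool(
  deltas=[
    [0,0,0,0],
    [0,0,0,0],
    [0,0,0,0],
    [0,0,0,0],
    [0,0,-0.5,0],
    [0,0,-2,0],
    [0,0,-3,0],
    [0,0,-3,0],
    [0,0,-3,0],
    [0,0,-1,0],
    [0,0,0,0],
    [0,0,0,0],
  ],
  jaw=0.55,
)

```text
clock: 5.98
eef_pos: [619.9, 169.8, 225.7]
tcp_rot: [3.141, 0.001, -3.084]
contact_force: [-0.3, -0.5, -0.3]
opening: 0.447
```

```bash
python3 - <<'E'
from h import *
print(r.sense()['eef_pos'])
im,D=cams.grab_frame('scene');c=P('scene');X=grid(c,D);z=X[...,2]
for lo,hi in((103,117),(117,127)):
    m=((z>lo)&(z<hi)&(X[...,0]>380)&(X[...,0]<700)&(abs(X[...,1])<330)).astype(np.uint8)
    nn,L,S,_=cv2.connectedComponentsWithStats(m)
    for i in range(1,nn):
        if S[i,4]>60:
            p=X[L==i];print(lo,S[i,4],p.mean(0),cv2.minAreaRect(p[:,:2].astype(np.float32)))
go((456,-73,222,172))
E
```

```text
[619.90494924 169.84797426 225.70234776]
103 306 [456.48207374 -74.39033157 108.02113297] ((455.8600769042969, -74.5360107421875), (29.47960090637207, 86.38401794433594), 80.60034942626953)
117 331 [624.89563089 167.81925329 120.09746908] ((625.1170043945312, 167.6444854736328), (88.37603759765625, 28.934236526489258), 3.4077632427215576)
turn 0.197  shift cm 12.79 -26.30 0.26
```

Call:
drive_tool(
  deltas=[
    [0,0,0,0.1],
    [0,0,0,0.097],
    [1.5,-3,0,0],
    [1.5,-3,0,0],
    [1.5,-3,0,0],
    [1.5,-3,0,0],
    [1.5,-3,0,0],
    [1.5,-3,0,0],
    [1.5,-3,0,0],
    [1.5,-3,0,0],
    [0.79,-2.3,0.26,0],
    [0,0,0,0],
  ],
  jaw=0,
)

```text
clock: 7.03
eef_pos: [453.0, -75.2, 220.9]
tcp_rot: [-3.141, -0.005, 3.0]
contact_force: [-0.4, 0.6, -0.4]
opening: 1.0
```

```bash
python3 - <<'E'
from h import *
c=P('wrist');im,D=cams.grab_frame('wrist')
X=grid(c,D);z=X[...,2];m=(z>102)&(z<118)
nn,L,S,_=cv2.connectedComponentsWithStats(m.astype(np.uint8))
for i in range(1,nn):
    if S[i,4]>200:
        p=X[L==i];q=cv2.minAreaRect(p[:,:2].astype(np.float32));print(S[i],p.mean(0),q)
go((456,-73.5,88,172))
E
```

```text
[ 243  143   38  108 3782] [451.70816434 -73.47173053 108.15223081] ((454.96539306640625, -73.81777954101562), (28.021520614624023, 85.65853118896484), 81.28992462158203)
turn -0.003  shift cm -0.15 0.07 13.33
```

Call:
drive_tool(
  deltas=[
    [-0.15,0.05,0.2,0.01],
    [0,0,3,0],
    [0,0,3,0],
    [0,0,3,0],
    [0,0,2,0],
    [0,0,1.5,0],
    [0,0,0.5,0],
    [0,0,0,0],
    [0,0,0,0],
  ],
)

```text
clock: 7.83
eef_pos: [458.6, -71.9, 91.0]
tcp_rot: [3.142, -0.001, 2.992]
contact_force: [-0.3, 1.1, -0.2]
opening: 1.0
```

Call:
drive_tool(
  deltas=[
    [0,0,0,0],
    [0,0,0,0],
    [0,0,0,0],
    [0,0,0,0],
    [0,0,0,0],
    [0,0,0,0],
    [0,0,0,0],
    [0,0,0,0],
  ],
  jaw=1,
)

```text
clock: 8.5
eef_pos: [458.6, -72.6, 91.7]
tcp_rot: [-3.142, 0.001, 2.992]
contact_force: [-0.8, -0.5, 6.5]
opening: 0.326
```

Call:
drive_tool(
  deltas=[
    [0,0,-1,0],
    [0,0,-3,0],
    [0,0,-3,0],
    [0,0,-3,0],
    [0,0,-2.7,0],
    [0,0,0,-0.1],
    [0,0,0,-0.1],
    [0,0,0,0],
    [0,0,0,0],
  ],
)

```text
clock: 9.25
eef_pos: [457.8, -72.4, 218.3]
tcp_rot: [3.142, -0.0, -3.094]
contact_force: [0.1, -0.7, -2.0]
opening: 0.321
```

```bash
python3 - <<'E'
from h import *
print(r.sense()['eef_pos'])
a=rk(0,84)
go((*a,215,183),(*a,102,183))
E
```

```text
[457.80740803 -72.41713765 218.33082755]
turn -0.005  shift cm -17.45 18.04 0.33
turn -0.000  shift cm 0.00 0.00 11.30
```

Call:
drive_tool(
  deltas=[
    [-2.4,2.5,0,-0.005],
    [-2.4,2.5,0,0],
    [-2.4,2.5,0,0],
    [-2.4,2.5,0,0],
    [-2.4,2.5,0,0],
    [-2.4,2.5,0,0],
    [-1.9,1.9,0,0],
    [-1.15,1.24,0,0],
    [0,0,0,0],
    [0,0,0,0],
  ],
)

```text
clock: 10.08
eef_pos: [622.2, 118.7, 217.1]
tcp_rot: [-3.141, -0.002, -3.088]
contact_force: [-0.2, -0.1, -2.2]
opening: 0.321
```

Call:
drive_tool(
  deltas=[
    [0,0,3,0],
    [0,0,3,0],
    [0,0,3,0],
    [0,0,1.5,0],
    [0,0,0.5,0],
    [0,0,0.2,0],
    [0,0,0,0],
    [0,0,0,0],
  ],
)

```text
clock: 10.75
eef_pos: [623.3, 118.0, 107.5]
tcp_rot: [3.141, 0.002, -3.087]
contact_force: [0.7, -0.0, -1.9]
opening: 0.322
```

Call:
drive_tool(
  deltas=[
    [0,0,0.15,0],
    [0,0,0.1,0],
    [0,0,0.1,0],
    [0,0,0.1,0],
    [0,0,0,0],
    [0,0,0,0],
  ],
)

```text
clock: 11.25
eef_pos: [623.1, 118.3, 103.7]
tcp_rot: [3.141, 0.002, -3.086]
contact_force: [-4.6, -1.0, 13.7]
opening: 0.326
```

Call:
drive_tool(
  deltas=[
    [0,0,-0.05,0],
    [0,0,0,0],
    [0,0,0,0],
    [0,0,0,0],
    [0,0,-0.5,0],
    [0,0,-2,0],
    [0,0,-3,0],
    [0,0,-3,0],
    [0,0,-3,0],
    [0,0,-1,0],
    [0,0,0,0],
    [0,0,0,0],
  ],
  jaw=0.55,
)

```text
clock: 12.25
eef_pos: [622.5, 118.2, 227.0]
tcp_rot: [3.142, 0.001, -3.086]
contact_force: [-0.2, -0.0, -0.4]
opening: 0.454
```

```bash
python3 - <<'E'
from h import *
im,D=cams.grab_frame('scene');save('scene2',im);c=P('scene');X=grid(c,D);z=X[...,2]
for lo,hi in((46,64),(103,116),(117,127)):
    m=((z>lo)&(z<hi)&(X[...,0]>380)&(X[...,0]<700)&(abs(X[...,1])<330)).astype(np.uint8)
    nn,L,S,_=cv2.connectedComponentsWithStats(m)
    for i in range(1,nn):
        if S[i,4]>50:
            p=X[L==i];print(lo,S[i,4],p.mean(0),cv2.minAreaRect(p[:,:2].astype(np.float32)))
# shaft tip
m=(z>72)&(z<92)&(X[...,1]<-100)&(X[...,0]>580);print('shaft',m.sum(),X[m].mean(0))
s=rk(0,-171);print(s)
go((s[0]-0,s[1],230,183))
E
```

```text
46 125 [ 429.62578718 -269.5265379    54.34644069] ((428.1202087402344, -270.7462463378906), (32.98456954956055, 30.78173828125), 5.701716899871826)
46 61 [ 504.87412642 -262.47798519   58.03790651] ((503.1893005371094, -263.8330993652344), (21.287328720092773, 19.29834747314453), 42.67098617553711)
46 68 [628.94090897 207.70181264  55.56515262] ((621.2006225585938, 206.44772338867188), (108.2934799194336, 10.582122802734375), 9.812732696533203)
46 207 [634.05148934 -39.17787292  53.64122734] ((631.566650390625, -39.59434509277344), (100.14019775390625, 14.021977424621582), 3.6546735763549805)
46 113 [631.36393076  -8.63224799  51.61937648] ((628.9965209960938, -8.766057968139648), (100.83294677734375, 7.66756010055542), 1.2785171270370483)
46 566 [ 643.12447994 -137.32564079   59.75239552] ((637.6267700195312, -138.47462463378906), (69.51688385009766, 68.00445556640625), 1.3675481081008911)
46 51 [660.03778955 165.48761885  54.71968779] ((647.7543334960938, 168.0491485595703), (41.26042175292969, 27.698286056518555), 3.1797807216644287)
117 334 [620.31099665 115.53230742 120.10594864] ((619.698974609375, 115.4439468383789), (86.50997924804688, 28.08356285095215), 3.2802772521972656)
117 338 [624.62344619 167.6573956  120.11760316] ((624.3118286132812, 167.3970947265625), (86.8072509765625, 28.945938110351562), 3.510432481765747)
shaft 59 [ 636.69920138 -160.48667256   81.1917364 ]
[ 635.9433 -137.7606]
turn 0.003  shift cm -0.07 -25.62 -0.41
```

Call:
drive_tool(
  deltas=[
    [0,-1.5,0,0.003],
    [0,-3.5,0,0],
    [0,-3.5,0,0],
    [0,-3.5,0,0],
    [0,-3.5,0,0],
    [0,-3.5,0,0],
    [0,-3.5,0,0],
    [0,-3.12,0,0],
    [0,0,0,0],
    [0,0,0,0],
  ],
  jaw=0,
)

```text
clock: 13.13
eef_pos: [634.8, -139.9, 225.1]
tcp_rot: [3.141, -0.003, -3.093]
contact_force: [0.8, 0.5, -0.6]
opening: 1.001
```

```bash
python3 - <<'E'
from h import *
print(r.sense()['eef_pos'])
c=P('wrist');im,D=cams.grab_frame('wrist');np.savez('wsh',im=im,D=D);np.save('wshc',c,allow_pickle=True);save('wshaft',im)
X=grid(c,D);z=X[...,2]
near=np.hypot(X[...,0]-636,X[...,1]+138)<60
print('cam',-np.array(c['R']).T@c['t'])
for lo,hi in((58,66),(66,84),(84,90)):
    m=near&(z>lo)&(z<hi);p=X[m][:,:2].astype(np.float32)
    print(lo,m.sum(),p.mean(0) if len(p) else 0,cv2.minAreaRect(p) if len(p)>5 else 0,cv2.minEnclosingCircle(p) if len(p)>5 else 0)
E
```

```text
[ 634.81167175 -139.88245204  225.10393521]
cam [ 568.09305601 -144.48154984  351.27009092]
58 4006 [ 633.3785  -138.55727] ((634.790283203125, -138.67088317871094), (66.64725494384766, 66.55126953125), 3.0483295917510986) ((634.832275390625, -138.510009765625), 45.92234420776367)
66 231 [ 632.3934  -138.76665] ((635.185791015625, -138.5670623779297), (16.110918045043945, 16.29999542236328), 64.5123062133789) ((634.9390869140625, -138.53553771972656), 11.064163208007812)
84 165 [ 634.7074  -138.54073] ((634.9456176757812, -138.60264587402344), (12.942038536071777, 11.669352531433105), 66.36869049072266) ((635.2889404296875, -138.73336791992188), 7.717505931854248)
```

View pics/wshaft.png

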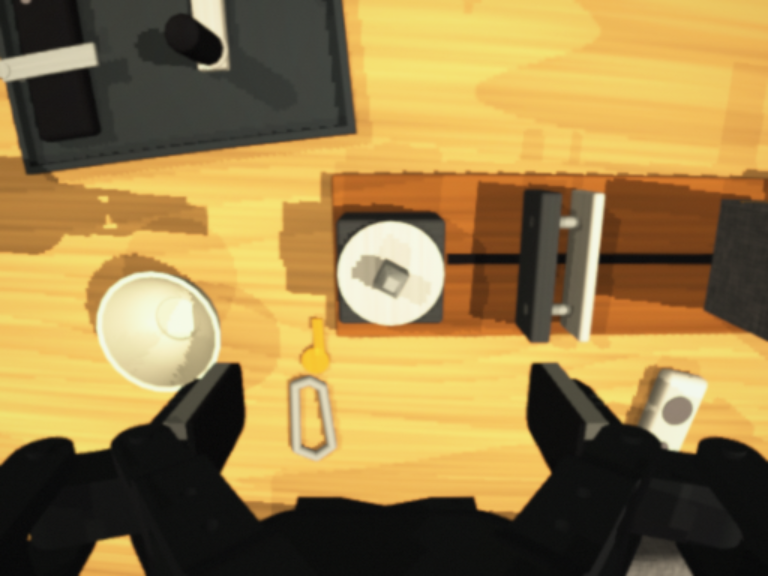

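```bash
python3 - <<'E'
from h import *
go((427,-271,225,187))
E
```

```text
turn -0.072  shift cm 22.25 -10.62 0.03
```

Call:
drive_tool(
  deltas=[
    [0,0,0,-0.072],
    [3,-1.4,0,0],
    [3,-1.4,0,0],
    [3,-1.4,0,0],
    [3,-1.4,0,0],
    [3,-1.4,0,0],
    [3,-1.4,0,0],
    [2.5,-1.2,0,0],
    [1.75,-1.02,0,0],
    [0,0,0,0],
    [0,0,0,0],
  ],
)

```text
clock: 14.1
eef_pos: [427.9, -270.1, 226.8]
tcp_rot: [3.141, -0.0, -3.018]
contact_force: [0.6, 0.5, -1.3]
opening: 0.999
```

```bash
python3 - <<'E'
from h import *
c=P('wrist');im,D=cams.grab_frame('wrist');save('wcrank',im)
X=grid(c,D);z=X[...,2]
for lo,hi,x0 in((51,58,427),(55,66,503),(12,17,427)):
    m=(z>lo)&(z<hi)&(np.hypot(X[...,0]-x0,X[...,1]+268)<35 if lo>20 else (abs(X[...,1]+268)<45)&(X[...,0]>395)&(X[...,0]<520));p=X[m][:,:2].astype(np.float32)
    print(lo,m.sum(),p.mean(0),cv2.minAreaRect(p))
go((427,-271,42,187))
E
```

```text
51 986 [ 424.7464  -271.23843] ((425.0893249511719, -270.9482116699219), (30.377155303955078, 29.61054229736328), 6.453488349914551)
55 369 [ 498.34387 -264.47604] ((499.6354064941406, -264.4513244628906), (20.932096481323242, 21.24492835998535), 21.242862701416016)
12 1632 [ 439.00815 -270.25952] ((451.687255859375, -268.7063293457031), (103.40155792236328, 50.03068542480469), 5.432506561279297)
turn 0.002  shift cm 0.17 -0.09 18.48
```

View pics/wcrank.png

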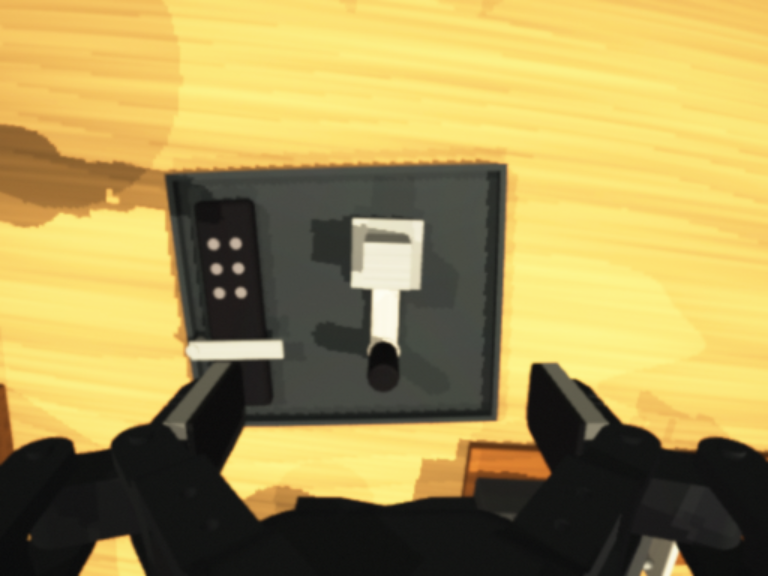

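Call:
drive_tool(
  deltas=[
    [0.25,-0.05,1.5,0.024],
    [0,0,3.5,0],
    [0,0,3.5,0],
    [0,0,3.5,0],
    [0,0,3,0],
    [0,0,2,0],
    [0,0,1.0,0],
    [0,0,0.4,0],
    [0,0,0,0],
    [0,0,0,0],
  ],
)

```text
clock: 14.98
eef_pos: [426.9, -271.5, 43.9]
tcp_rot: [-3.141, 0.001, -3.041]
contact_force: [-0.6, 0.4, 0.6]
opening: 1.002
```

```bash
python3 - <<'E'
from h import *
go((425.3,-271,42,185.7))
E
```

```text
turn 0.001  shift cm 0.16 0.06 0.19
```

Call:
drive_tool(
  deltas=[
    [0.16,0.05,0.1,0],
    [0,0,0,0],
    [0,0,0,0],
    [0,0,0,0],
    [0,0,0,0],
    [0,0,0,0],
    [0,0,0,0],
    [0,0,0,0],
    [0,0,0,0],
  ],
  jaw=1,
  force=60,
)

```text
clock: 15.73
eef_pos: [424.6, -271.4, 42.8]
tcp_rot: [-3.141, 0.001, -3.042]
contact_force: [-1.9, 0.7, 8.0]
opening: 0.341
```

Call:
drive_tool(
  deltas=[
    [0,0,-1,0],
    [0,0,-2,0],
    [0,0,-3,0],
    [0,0,-3,0],
    [0,0,-3,0],
    [0,0,-3,0],
    [0,0,0,0],
    [0,0,0,0],
  ],
)

```text
clock: 16.4
eef_pos: [425.1, -271.6, 194.2]
tcp_rot: [-3.139, 0.003, -3.042]
contact_force: [0.0, -0.0, -2.2]
opening: 0.345
```

```bash
python3 - <<'E'
from h import *
s=r.sense();print(s['eef_pos'],s['qpos'][5])
c=P('wrist');im,D=cams.grab_frame('wrist');save('wheld',im)
X=grid(c,D);z=X[...,2]
im2,D2=cams.grab_frame('side');c2=P('side');X2=grid(c2,D2)
for n,Y in(('w',X),('s',X2)):
    zz=Y[...,2];g=(zz>150)&(zz<195)&(np.hypot(Y[...,0]-500,Y[...,1]+264)<25);h=(zz>135)&(zz<152)&(np.hypot(Y[...,0]-460,Y[...,1]+267)<70)
    print(n,g.sum(),Y[g].mean(0) if g.any() else 0, zz[g].max() if g.any() else 0)
go((635,-138.6,150,245.5),(635,-138.6,150,155.5))
E
```

```text
[ 425.08224366 -271.64541661  194.18976531] -2.2424579651195837
w 413 [ 480.03251066 -266.86830881  166.62371762] 168.4593059904081
s 147 [ 495.39088382 -257.39898099  172.49829146] 194.67283425998392
turn -1.043  shift cm -20.78 -13.76 4.16
turn 1.571  shift cm 0.00 0.00 -0.00
```

View pics/wheld.png

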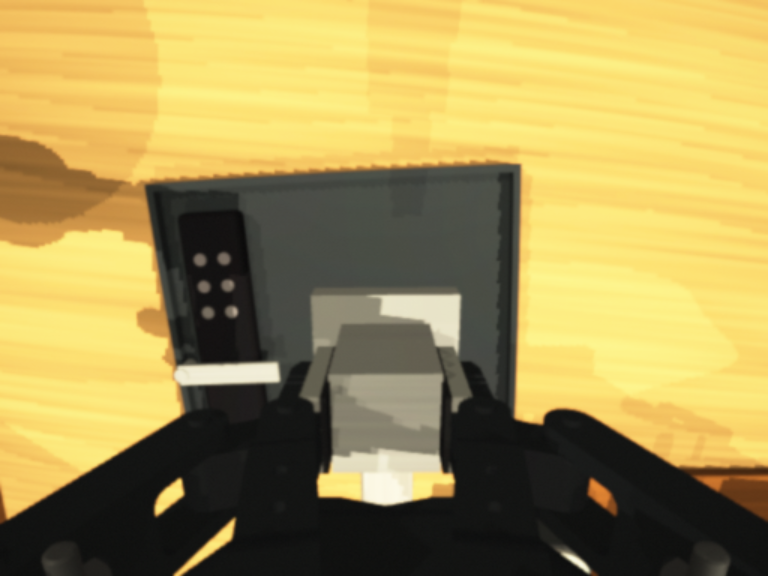

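Call:
drive_tool(
  deltas=[
    [0,0,0,0.11],
    [0,0,0,0.11],
    [0,0,0,0.11],
    [0,0,0,0.11],
    [0,0,0,0.088],
    [0,0,0,0],
    [0,0,0,0],
  ],
)

```text
clock: 17.08
eef_pos: [423.5, -270.6, 190.8]
tcp_rot: [3.141, -0.003, 2.717]
contact_force: [-0.4, 0.3, -2.3]
opening: 0.339
```

```bash
python3 - <<'E'
from h import *
go((635,-138.6,150,155.5))
E
```

```text
turn 0.003  shift cm -13.77 20.78 4.08
```

Call:
drive_tool(
  deltas=[
    [-1.6,2.4,0,0.003],
    [-1.9,2.9,0,0],
    [-1.9,2.9,0,0],
    [-1.9,2.9,0,0],
    [-1.9,2.9,0,0],
    [-1.9,2.9,0,0],
    [-1.5,2.2,1,0],
    [-1.17,1.68,1,0],
    [0,0,1,0],
    [0,0,1,0],
    [0,0,0,0],
    [0,0,0,0],
  ],
)

```text
clock: 18.08
eef_pos: [634.5, -140.1, 150.9]
tcp_rot: [-3.141, -0.003, 2.711]
contact_force: [1.3, 0.3, -1.3]
opening: 0.342
```

```bash
python3 - <<'E'
from h import *
print(r.sense()['eef_pos'])
for n in('scene','side'):
    im,D=cams.grab_frame(n);c=P(n);X=grid(c,D);z=X[...,2];sat=im.astype(int).max(-1)-im.astype(int).min(-1)
    im=im[100:300,80:360] if n=='scene' else im[50:250,200:400]
    save('pre_'+n,im,2.5)
    # grip cylinder: near yaw -24.5 at 75mm
    g=np.array([635,-138.6])+75*np.array([np.cos(np.radians(-24.5)),np.sin(np.radians(-24.5))])
    m=(np.hypot(X[...,0]-g[0],X[...,1]-g[1])<25)&(z>140)&(z<178)
    if m.any():
        q=X[m&(z>z[m].max()-5)];print(n,g,m.sum(),q.mean(0),z[m].max())
go((635,-138.6,130,155.5))
E
```

```text
[ 634.51800527 -140.09506427  150.91725842]
scene [ 703.24709532 -169.7019932 ] 131 [ 706.20015049 -172.85815328  170.63821572] 173.7556702203138
side [ 703.24709532 -169.7019932 ] 43 [ 710.70683439 -173.5094951   170.34178744] 173.0330635042162
turn -0.004  shift cm 0.13 0.14 2.25
```

View pics/pre_side.png

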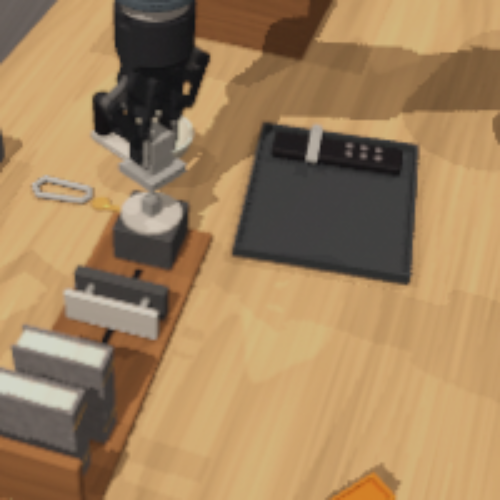

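Call:
drive_tool(
  deltas=[
    [0.13,0.12,0.5,-0.004],
    [0,0,0.8,0],
    [0,0,0.7,0],
    [0,0,0,0],
    [0,0,0,0],
    [0,0,0,0],
  ],
)

```text
clock: 18.68
eef_pos: [635.5, -138.1, 132.0]
tcp_rot: [-3.142, -0.0, 2.715]
contact_force: [-0.4, -0.6, -1.8]
opening: 0.339
```

Call:
drive_tool(
  deltas=[
    [0,0,0.4,0],
    [0,0,0.4,0],
    [0,0,0.4,0],
    [0,0,0.3,0],
    [0,0,0.3,0],
    [0,0,0.3,0],
    [0,0,0,0],
    [0,0,0,0],
  ],
)

```text
clock: 19.35
eef_pos: [635.1, -137.7, 110.5]
tcp_rot: [3.142, -0.001, 2.715]
contact_force: [-1.1, 2.6, -4.0]
opening: 0.344
```

Call:
drive_tool(
  deltas=[
    [0,0,0.2,0],
    [0,0,0.2,0],
    [0,0,0.2,0],
    [0,0,0.2,0],
    [0,0,0.15,0],
    [0,0,0,0],
    [0,0,0,0],
  ],
)

```text
clock: 19.93
eef_pos: [635.1, -137.7, 101.4]
tcp_rot: [3.141, -0.001, 2.715]
contact_force: [-2.4, 6.0, -1.0]
opening: 0.34
```

Call:
drive_tool(
  deltas=[
    [0,0.05,0.1,0],
    [0,0,0.1,0],
    [0,0,0,0],
    [0,0,0,0],
    [0,0,0,0],
  ],
)

```text
clock: 20.35
eef_pos: [635.1, -137.6, 99.9]
tcp_rot: [-3.141, -0.001, 2.715]
contact_force: [-5.0, 3.8, 4.5]
opening: 0.342
```

Call:
drive_tool(
  deltas=[
    [0,0,0,0],
    [0,0,0,0],
    [0,0,0,0],
    [0,0,0,0],
  ],
  jaw=0.55,
)

```text
clock: 20.68
eef_pos: [636.2, -138.0, 99.8]
tcp_rot: [3.142, 0.001, 2.715]
contact_force: [0.4, -0.1, -0.2]
opening: 0.448
```

Call:
drive_tool(
  deltas=[
    [0,0,0,0],
    [0,0,0,0],
    [0,0,0,0],
    [0,0,0,0],
    [0,0,0,0],
  ],
  jaw=1,
  force=100,
)

```text
clock: 21.1
eef_pos: [636.1, -137.8, 100.0]
tcp_rot: [3.142, 0.001, 2.715]
contact_force: [-0.1, -1.9, 5.0]
opening: 0.332
```

Call:
drive_tool(
  deltas=[
    [0,0,0,0.06],
    [0,0,0,0.1],
    [0,0,0,0.1],
    [0,0,0,0.1],
    [0,0,0,0.1],
    [0,0,0,0.1],
    [0,0,0,0.1],
    [0,0,0,0.06],
    [0,0,0,0],
    [0,0,0,0],
  ],
)

```text
clock: 21.93
eef_pos: [635.8, -136.4, 100.1]
tcp_rot: [3.141, -0.001, 1.994]
contact_force: [-1.6, 5.1, 8.6]
opening: 0.335
```

```bash
cat >> h.py <<'E'
def status():
    s=r.sense();print('t',s['clock'],'tcp',np.round(s['eef_pos'],1),'yaw',np.degrees(s['tcp_rot'][2]),'q6',s['qpos'][5],'F',np.round(s['contact_force'],1),'T',np.round(s['wrist_torque'],2))
    im,D=cams.grab_frame('scene');c=P('scene');X=grid(c,D);z=X[...,2];d=X[...,:2]-RK;x=d@xa;y=d@ya
    for n,lo,hi,y0,y1 in(('stop/bar',45,58,-70,160),('books',117,127,-50,175)):
        m=((z>lo)&(z<hi)&(y>y0)&(y<y1)&(abs(x)<58)).astype(np.uint8)
        nn,L,S,_=cv2.connectedComponentsWithStats(m)
        for i in range(1,nn):
            if S[i,4]>40:
                k=L==i;q=cv2.minAreaRect(np.c_[x[k],y[k]].astype(np.float32))
                print(n,S[i,4],'y %.1f..%.1f x %.1f z %.1f'%(np.percentile(y[k],3),np.percentile(y[k],97),q[0][0],z[k].mean()),'ang %.1f'%q[2])
    return im
E
python3 -c "
from h import *
save('wind1',status()[100:300,80:360],2.5)"
```

```text
t 21.9333 tcp [ 635.8 -136.4  100.1] yaw 114.27239505449012 q6 -0.6391959313182246 F [-1.6  5.1  8.6] T [0.86 0.2  0.02]
stop/bar 136 y -69.7..-61.0 x 1.5 z 53.7 ang 0.4
stop/bar 112 y -40.7..-33.5 x 0.5 z 52.0 ang 88.4
books 345 y 69.2..95.8 x -2.2 z 120.1 ang 0.4
books 335 y 120.8..147.6 x 4.6 z 120.1 ang 89.9
```

View pics/wind1.png

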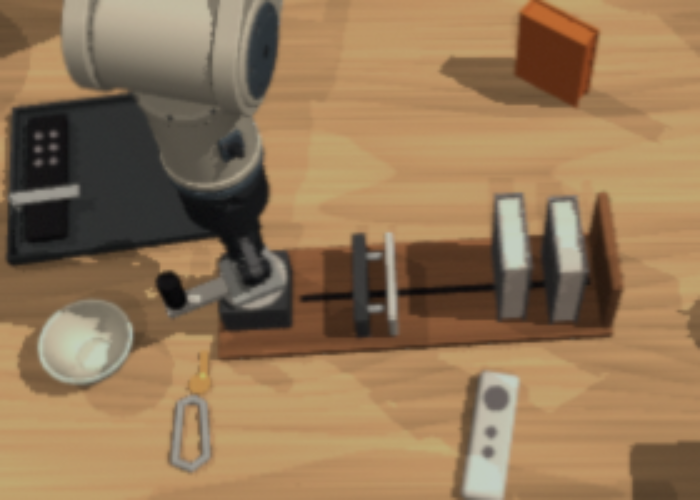

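Call:
drive_tool(
  deltas=[
    [0,0,0,0.06],
    [0,0,0,0.11],
    [0,0,0,0.11],
    [0,0,0,0.11],
    [0,0,0,0.11],
    [0,0,0,0.11],
    [0,0,0,0.11],
    [0,0,0,0.11],
    [0,0,0,0.11],
    [0,0,0,0.11],
    [0,0,0,0.11],
    [0,0,0,0.11],
  ],
)

```text
clock: 22.98
eef_pos: [636.6, -136.6, 100.1]
tcp_rot: [3.141, -0.002, 0.72]
contact_force: [2.2, 5.2, 5.4]
opening: 0.332
```

Call:
drive_tool(
  deltas=[
    [0,0,0,0.11],
    [0,0,0,0.11],
    [0,0,0,0.11],
    [0,0,0,0.11],
    [0,0,0,0.11],
    [0,0,0,0.11],
    [0,0,0,0.11],
    [0,0,0,0.11],
    [0,0,0,0.11],
    [0,0,0,0.11],
    [0,0,0,0.11],
    [0,0,0,0.11],
  ],
)

```text
clock: 23.98
eef_pos: [636.6, -137.3, 100.1]
tcp_rot: [-3.141, -0.002, -0.6]
contact_force: [2.0, 0.9, 4.4]
opening: 0.333
```

Call:
drive_tool(
  deltas=[
    [0,0,0,0.11],
    [0,0,0,0.11],
    [0,0,0,0.11],
    [0,0,0,0.11],
    [0,0,0,0.11],
    [0,0,0,0.11],
    [0,0,0,0.1],
    [0,0,0,0],
    [0,0,0,0],
    [0,0,0,0],
  ],
)

```text
clock: 24.82
eef_pos: [636.3, -137.5, 100.1]
tcp_rot: [-3.14, -0.0, -1.355]
contact_force: [-0.6, 0.4, 5.2]
opening: 0.334
```

```bash
python3 -c "
from h import *
status()
go((635.5,-138,99.5,-90))"
```

```text
t 24.8167 tcp [ 636.3 -137.5  100.1] yaw -77.64890335118417 q6 2.710537823280805 F [-0.6  0.4  5.2] T [ 0.16  0.03 -0.05]
stop/bar 196 y -41.2..-28.1 x 2.6 z 53.5 ang 0.2
stop/bar 115 y -7.3..0.1 x 0.8 z 51.7 ang 89.9
books 337 y 69.0..95.7 x -1.4 z 120.3 ang 0.3
books 343 y 120.5..147.9 x 4.6 z 120.0 ang 89.7
turn 0.216  shift cm 0.05 0.08 0.06
```

Call:
drive_tool(
  deltas=[
    [0,0,0,0],
    [0,0,0,0],
    [0,0,0,0],
    [0,0,0,-0.12],
    [0,0,0,-0.12],
    [0,0,0,-0.12],
    [0,0,0,-0.12],
    [0,0,0,-0.12],
    [0,0,0,-0.12],
    [0,0,0,-0.12],
    [0,0,0,-0.12],
    [0,0,0,-0.12],
  ],
  jaw=0.3,
)

```text
clock: 25.87
eef_pos: [635.4, -137.6, 99.3]
tcp_rot: [3.142, 0.001, -0.269]
contact_force: [-0.6, 0.3, -0.7]
opening: 0.705
```

Call:
drive_tool(
  deltas=[
    [0,0,0,-0.12],
    [0,0,0,-0.12],
    [0,0,0,-0.12],
    [0,0,0,-0.12],
    [0,0,0,-0.12],
    [0,0,0,-0.12],
    [0,0,0,-0.12],
    [0,0,0,-0.12],
    [0,0,0,-0.12],
    [0,0,0,-0.12],
    [0,0,0,-0.12],
    [0,0,0,-0.12],
  ],
)

```text
clock: 26.87
eef_pos: [635.4, -137.5, 99.3]
tcp_rot: [-3.141, 0.0, 1.171]
contact_force: [0.1, 0.0, -1.6]
opening: 0.697
```

Call:
drive_tool(
  deltas=[
    [0,0,0,-0.12],
    [0,0,0,-0.12],
    [0,0,0,-0.12],
    [0,0,0,-0.12],
    [0,0,0,-0.12],
    [0,0,0,-0.12],
    [0,0,0,-0.12],
    [0,0,0,-0.12],
    [0,0,0,-0.12],
    [0,0,0,-0.12],
    [0,0,0,-0.12],
    [0,0,0,-0.12],
  ],
)

```text
clock: 27.87
eef_pos: [635.4, -137.6, 99.3]
tcp_rot: [-3.141, -0.001, 2.611]
contact_force: [-0.8, -0.7, -0.3]
opening: 0.699
```

Call:
drive_tool(
  deltas=[
    [0,0,0,-0.12],
    [0,0,0,-0.12],
    [0,0,0,-0.12],
    [0,0,0,-0.12],
    [0,0,0,-0.12],
    [0,0,0,-0.12],
    [0,0,0,-0.032],
    [0,0,0,0],
    [0,0,0,0],
    [0,0,0,0],
  ],
)

```text
clock: 28.7
eef_pos: [635.6, -137.6, 99.4]
tcp_rot: [3.141, -0.0, -2.928]
contact_force: [-0.5, 0.0, 0.3]
opening: 0.699
```

```bash
python3 -c "
from h import *
status()
im,D=cams.grab_frame('wrist');save('regrip',im,1.2);c=P('wrist');X=grid(c,D);z=X[...,2]
m=(z>105)&(z<118)&(np.hypot(X[...,0]-635,X[...,1]+138)<24);p=X[m];print(m.sum(),p.mean(0),cv2.minAreaRect(p[:,:2].astype(np.float32)))
go((635.5,-138.3,99.5,-77.6-90))"
```

```text
t 28.7 tcp [ 635.6 -137.6   99.4] yaw -167.7623345420982 q6 -1.9998977869074097 F [-0.5  0.   0.3] T [0.   0.02 0.02]
stop/bar 194 y -41.2..-28.0 x 1.0 z 53.8 ang 0.1
stop/bar 114 y -7.3..0.1 x 0.2 z 51.7 ang 0.0
books 348 y 69.1..95.7 x -2.1 z 120.1 ang 0.0
books 336 y 120.8..147.6 x 4.2 z 120.1 ang 90.0
5560 [ 633.33131505 -138.42777482  112.14203591] ((635.296142578125, -138.0282745361328), (31.68859100341797, 30.284318923950195), 13.975336074829102)
turn -0.002  shift cm 0.03 -0.06 0.00
```

Call:
drive_tool(
  deltas=[
    [0,0,0,0],
    [0,0,0,0],
    [0,0,0,0],
    [0,0,0,0],
    [0,0,0,0],
    [0,0,0,0.06],
    [0,0,0,0.12],
    [0,0,0,0.12],
    [0,0,0,0.12],
    [0,0,0,0.12],
    [0,0,0,0.12],
    [0,0,0,0.12],
  ],
  jaw=1,
)

```text
clock: 29.8
eef_pos: [635.6, -136.7, 99.9]
tcp_rot: [3.141, -0.001, 2.571]
contact_force: [-1.7, 6.0, 5.6]
opening: 0.335
```

Call:
drive_tool(
  deltas=[
    [0,0,0,0.12],
    [0,0,0,0.12],
    [0,0,0,0.12],
    [0,0,0,0.12],
    [0,0,0,0.12],
    [0,0,0,0.12],
    [0,0,0,0.12],
    [0,0,0,0.12],
    [0,0,0,0.12],
    [0,0,0,0.12],
    [0,0,0,0.12],
    [0,0,0,0.12],
  ],
)

```text
clock: 30.8
eef_pos: [636.3, -136.4, 100.0]
tcp_rot: [3.141, -0.002, 1.131]
contact_force: [1.4, 6.1, 3.0]
opening: 0.333
```

Call:
drive_tool(
  deltas=[
    [0,0,0,0.12],
    [0,0,0,0.12],
    [0,0,0,0.12],
    [0,0,0,0.12],
    [0,0,0,0.12],
    [0,0,0,0.12],
    [0,0,0,0.12],
    [0,0,0,0.12],
    [0,0,0,0.12],
    [0,0,0,0.12],
    [0,0,0,0.12],
    [0,0,0,0.12],
  ],
)

```text
clock: 31.8
eef_pos: [636.7, -137.1, 99.9]
tcp_rot: [-3.141, -0.002, -0.309]
contact_force: [2.4, 4.9, 1.3]
opening: 0.336
```

Call:
drive_tool(
  deltas=[
    [0,0,0,0.12],
    [0,0,0,0.12],
    [0,0,0,0.12],
    [0,0,0,0.12],
    [0,0,0,0.12],
    [0,0,0,0.12],
    [0,0,0,0.12],
    [0,0,0,0.1],
    [0,0,0,0],
    [0,0,0,0],
  ],
)

```text
clock: 32.63
eef_pos: [636.3, -137.5, 99.9]
tcp_rot: [-3.14, -0.0, -1.24]
contact_force: [1.4, 2.6, 3.1]
opening: 0.334
```

```bash
python3 -c "
from h import *
status()"
```

```text
t 32.6333 tcp [ 636.3 -137.5   99.9] yaw -71.06014466731978 q6 2.595517287429163 F [1.4 2.6 3.1] T [ 0.36 -0.34  0.  ]
stop/bar 203 y 4.5..17.7 x 1.8 z 53.5 ang 0.1
stop/bar 115 y 38.4..45.8 x 2.1 z 51.7 ang 89.8
books 338 y 69.1..95.7 x -1.9 z 120.0 ang 0.2
books 339 y 120.7..148.0 x 4.5 z 120.1 ang 90.0
```

Call:
drive_tool(
  deltas=[
    [0,0,0,0],
    [0,0,0,0],
    [0,0,0,0],
    [0,0,0,-0.12],
    [0,0,0,-0.12],
    [0,0,0,-0.12],
    [0,0,0,-0.12],
    [0,0,0,-0.12],
    [0,0,0,-0.12],
    [0,0,0,-0.12],
    [0,0,0,-0.12],
    [0,0,0,-0.12],
  ],
  jaw=0.3,
)

```text
clock: 33.68
eef_pos: [635.3, -137.8, 99.3]
tcp_rot: [3.141, 0.001, -0.157]
contact_force: [-0.3, -0.0, 0.6]
opening: 0.693
```

Call:
drive_tool(
  deltas=[
    [0,0,0,-0.12],
    [0,0,0,-0.12],
    [0,0,0,-0.12],
    [0,0,0,-0.12],
    [0,0,0,-0.12],
    [0,0,0,-0.12],
    [0,0,0,-0.12],
    [0,0,0,-0.12],
    [0,0,0,-0.12],
    [0,0,0,-0.12],
    [0,0,0,-0.12],
    [0,0,0,-0.12],
  ],
)

```text
clock: 34.68
eef_pos: [635.3, -137.8, 99.3]
tcp_rot: [-3.141, 0.0, 1.283]
contact_force: [0.5, -0.8, 0.6]
opening: 0.701
```

Call:
drive_tool(
  deltas=[
    [0,0,0,-0.12],
    [0,0,0,-0.12],
    [0,0,0,-0.12],
    [0,0,0,-0.12],
    [0,0,0,-0.12],
    [0,0,0,-0.12],
    [0,0,0,-0.12],
    [0,0,0,-0.12],
    [0,0,0,-0.12],
    [0,0,0,-0.12],
    [0,0,0,-0.12],
    [0,0,0,-0.12],
  ],
)

```text
clock: 35.68
eef_pos: [635.3, -137.8, 99.3]
tcp_rot: [-3.141, -0.001, 2.723]
contact_force: [-0.8, -1.0, 0.1]
opening: 0.697
```

Call:
drive_tool(
  deltas=[
    [0,0,0,-0.12],
    [0,0,0,-0.12],
    [0,0,0,-0.12],
    [0,0,0,-0.12],
    [0,0,0,-0.12],
    [0,0,0,-0.12],
    [0,0,0,-0.032],
    [0,0,0,0],
    [0,0,0,0],
    [0,0,0,0],
  ],
)

```text
clock: 36.52
eef_pos: [635.5, -137.7, 99.5]
tcp_rot: [3.142, -0.0, -2.816]
contact_force: [-0.1, 0.2, -0.2]
opening: 0.704
```

Call:
drive_tool(
  deltas=[
    [0,0,0,0],
    [0,0,0,0],
    [0,0,0,0],
    [0,0,0,0],
    [0,0,0,0],
    [0,0,0,0.06],
    [0,0,0,0.12],
    [0,0,0,0.12],
    [0,0,0,0.12],
    [0,0,0,0.12],
    [0,0,0,0.12],
    [0,0,0,0.12],
  ],
  jaw=1,
)

```text
clock: 37.52
eef_pos: [635.5, -136.7, 100.0]
tcp_rot: [3.141, -0.001, 2.683]
contact_force: [-1.4, 5.5, 5.6]
opening: 0.332
```

Call:
drive_tool(
  deltas=[
    [0,0,0,0.12],
    [0,0,0,0.12],
    [0,0,0,0.12],
    [0,0,0,0.12],
    [0,0,0,0.12],
    [0,0,0,0.12],
    [0,0,0,0.12],
    [0,0,0,0.12],
    [0,0,0,0.12],
    [0,0,0,0.12],
    [0,0,0,0.12],
    [0,0,0,0.12],
  ],
)

```text
clock: 38.52
eef_pos: [636.3, -136.4, 100.0]
tcp_rot: [3.141, -0.002, 1.243]
contact_force: [1.2, 7.1, 3.4]
opening: 0.336
```

```bash
python3 -c "
from h import *
status()"
```

```text
t 38.5167 tcp [ 636.3 -136.4  100. ] yaw 71.22401636139288 q6 0.1122123785382782 F [1.2 7.1 3.4] T [ 1.18 -0.18  0.42]
stop/bar 204 y 26.5..39.6 x 0.7 z 53.3 ang 0.1
stop/bar 157 y 60.2..93.5 x -0.2 z 51.6 ang 14.7
books 334 y 68.9..95.8 x -2.7 z 120.0 ang 0.5
books 340 y 120.9..147.8 x 4.6 z 120.1 ang 89.8
```

Call:
drive_tool(
  deltas=[
    [0,0,0,0.08],
    [0,0,0,0.1],
    [0,0,0,0.1],
    [0,0,0,0.1],
    [0,0,0,0.1],
    [0,0,0,0.1],
    [0,0,0,0.1],
    [0,0,0,0.1],
    [0,0,0,0.1],
    [0,0,0,0.1],
    [0,0,0,0.1],
    [0,0,0,0.1],
  ],
)

```text
clock: 39.57
eef_pos: [636.8, -136.9, 100.0]
tcp_rot: [-3.141, -0.002, 0.064]
contact_force: [3.3, 4.0, 1.4]
opening: 0.336
```

```bash
python3 -c "
from h import *
status()"
```

```text
t 39.5667 tcp [ 636.8 -136.9  100. ] yaw 3.6819702907308303 q6 1.291242297789156 F [3.3 4.  1.4] T [ 0.72 -0.44  0.41]
stop/bar 198 y 38.2..51.7 x 1.9 z 53.7 ang 1.1
stop/bar 153 y 71.7..102.5 x 2.1 z 51.8 ang 17.8
books 344 y 80.4..107.1 x -1.8 z 120.0 ang 0.4
books 352 y 120.6..147.7 x 4.8 z 119.9 ang 89.9
```

Call:
drive_tool(
  deltas=[
    [0,0,0,0.08],
    [0,0,0,0.1],
    [0,0,0,0.1],
    [0,0,0,0.1],
    [0,0,0,0.1],
    [0,0,0,0.1],
    [0,0,0,0.1],
    [0,0,0,0.1],
    [0,0,0,0.1],
    [0,0,0,0.1],
    [0,0,0,0.1],
    [0,0,0,0.1],
  ],
)

```text
clock: 40.62
eef_pos: [636.5, -137.5, 100.0]
tcp_rot: [-3.14, -0.001, -1.116]
contact_force: [1.1, 1.0, 1.3]
opening: 0.337
```

```bash
python3 -c "
from h import *
status()"
```

```text
t 40.6167 tcp [ 636.5 -137.5  100. ] yaw -63.9177286182239 q6 2.4712188749970583 F [1.1 1.  1.3] T [ 0.14 -0.19  0.39]
stop/bar 205 y 49.9..63.3 x 0.7 z 53.4 ang 90.0
stop/bar 185 y 83.7..143.2 x 12.7 z 51.3 ang 31.2
books 681 y 92.9..146.9 x 0.7 z 120.1 ang 0.4
```

Call:
drive_tool(
  deltas=[
    [0,0,0,0],
    [0,0,0,0],
    [0,0,0,0],
    [0,0,0,-0.12],
    [0,0,0,-0.12],
    [0,0,0,-0.12],
    [0,0,0,-0.12],
    [0,0,0,-0.12],
    [0,0,0,-0.12],
    [0,0,0,-0.12],
    [0,0,0,-0.12],
    [0,0,0,-0.12],
  ],
  jaw=0.3,
)

```text
clock: 41.67
eef_pos: [635.4, -137.7, 99.4]
tcp_rot: [-3.142, 0.0, -0.023]
contact_force: [0.7, -0.2, 0.5]
opening: 0.7
```

Call:
drive_tool(
  deltas=[
    [0,0,0,-0.12],
    [0,0,0,-0.12],
    [0,0,0,-0.12],
    [0,0,0,-0.12],
    [0,0,0,-0.12],
    [0,0,0,-0.12],
    [0,0,0,-0.12],
    [0,0,0,-0.12],
    [0,0,0,-0.12],
    [0,0,0,-0.12],
    [0,0,0,-0.12],
    [0,0,0,-0.12],
  ],
)

```text
clock: 42.67
eef_pos: [635.4, -137.7, 99.4]
tcp_rot: [-3.141, 0.0, 1.417]
contact_force: [-0.5, 0.4, -0.1]
opening: 0.699
```

Call:
drive_tool(
  deltas=[
    [0,0,0,-0.12],
    [0,0,0,-0.12],
    [0,0,0,-0.12],
    [0,0,0,-0.12],
    [0,0,0,-0.12],
    [0,0,0,-0.12],
    [0,0,0,-0.12],
    [0,0,0,-0.12],
    [0,0,0,-0.12],
    [0,0,0,-0.12],
    [0,0,0,-0.12],
    [0,0,0,-0.12],
  ],
)

```text
clock: 43.67
eef_pos: [635.4, -137.7, 99.4]
tcp_rot: [-3.141, -0.0, 2.857]
contact_force: [-0.3, 0.3, 0.4]
opening: 0.698
```

Call:
drive_tool(
  deltas=[
    [0,0,0,-0.12],
    [0,0,0,-0.12],
    [0,0,0,-0.12],
    [0,0,0,-0.12],
    [0,0,0,-0.12],
    [0,0,0,-0.12],
    [0,0,0,-0.032],
    [0,0,0,0],
    [0,0,0,0],
    [0,0,0,0],
  ],
)

```text
clock: 44.5
eef_pos: [635.6, -137.6, 99.5]
tcp_rot: [3.141, -0.0, -2.683]
contact_force: [-0.4, -0.1, -0.8]
opening: 0.696
```

Call:
drive_tool(
  deltas=[
    [0,0,0,0],
    [0,0,0,0],
    [0,0,0,0],
    [0,0,0,0],
    [0,0,0,0],
    [0,0,0,0.06],
    [0,0,0,0.1],
    [0,0,0,0.1],
    [0,0,0,0.1],
    [0,0,0,0.1],
    [0,0,0,0.1],
    [0,0,0,0.1],
  ],
  jaw=1,
)

```text
clock: 45.5
eef_pos: [635.4, -136.8, 100.0]
tcp_rot: [3.141, -0.001, 2.936]
contact_force: [-2.4, 3.7, 6.5]
opening: 0.341
```

Call:
drive_tool(
  deltas=[
    [0,0,0,0.1],
    [0,0,0,0.1],
    [0,0,0,0.1],
    [0,0,0,0.1],
    [0,0,0,0.1],
    [0,0,0,0.1],
    [0,0,0,0.1],
    [0,0,0,0.1],
    [0,0,0,0.1],
    [0,0,0,0.1],
    [0,0,0,0.1],
    [0,0,0,0.1],
  ],
)

```text
clock: 46.5
eef_pos: [636.0, -136.3, 100.0]
tcp_rot: [3.141, -0.001, 1.736]
contact_force: [-0.0, 7.5, 4.3]
opening: 0.336
```

```bash
python3 -c "
from h import *
status()"
```

```text
t 46.5 tcp [ 636.  -136.3  100. ] yaw 99.48078396909993 q6 -0.3809202001564284 F [-0.   7.5  4.3] T [1.16 0.03 0.45]
stop/bar 204 y 68.2..81.7 x 0.7 z 53.4 ang 0.1
stop/bar 187 y 101.1..153.8 x -0.9 z 51.5 ang 8.0
books 668 y 110.3..165.2 x 0.9 z 120.1 ang 89.8
```

Call:
drive_tool(
  deltas=[
    [0,0,0,0.1],
    [0,0,0,0.1],
    [0,0,0,0.1],
    [0,0,0,0.1],
    [0,0,0,0.1],
    [0,0,0,0.1],
    [0,0,0,0.1],
    [0,0,0,0.1],
    [0,0,0,0.1],
    [0,0,0,0.1],
    [0,0,0,0.1],
    [0,0,0,0.1],
  ],
)

```text
clock: 47.55
eef_pos: [636.7, -136.6, 100.1]
tcp_rot: [3.141, -0.002, 0.536]
contact_force: [3.0, 6.3, 2.7]
opening: 0.34
```

```bash
python3 -c "
from h import *
status()"
```

```text
t 47.55 tcp [ 636.7 -136.6  100.1] yaw 30.73233871813788 q6 0.8190775145022737 F [3.  6.3 2.7] T [ 0.89 -0.42  0.5 ]
stop/bar 204 y 80.1..93.5 x 1.2 z 53.3 ang 0.2
stop/bar 173 y 108.0..153.2 x 8.5 z 51.4 ang 26.0
books 703 y 117.0..172.9 x 1.3 z 119.9 ang 0.1
```

Call:
drive_tool(
  deltas=[
    [0,0,0,0.08],
    [0,0,0,0.08],
    [0,0,0,0.08],
    [0,0,0,0.08],
    [0,0,0,0.08],
    [0,0,0,0.08],
    [0,0,0,0.08],
    [0,0,0,0.08],
    [0,0,0,0.08],
    [0,0,0,0.08],
    [0,0,0,0],
    [0,0,0,0],
  ],
)

```text
clock: 48.6
eef_pos: [636.7, -137.1, 100.0]
tcp_rot: [-3.141, -0.002, -0.257]
contact_force: [3.9, 4.5, 1.7]
opening: 0.34
```

```bash
python3 -c "
from h import *
im=status();save('packed',im[150:300,150:360],3)
im,D=cams.grab_frame('side');save('packed_s',im[130:270,160:300],4)"
```

```text
t 48.6 tcp [ 636.7 -137.1  100. ] yaw -14.71626590202695 q6 1.6121266117784592 F [3.9 4.5 1.7] T [ 0.66 -0.61  0.13]
stop/bar 203 y 88.2..101.6 x 1.9 z 53.4 ang 0.2
stop/bar 174 y 108.1..155.5 x 8.6 z 51.6 ang 26.7
books 686 y 117.2..172.9 x 0.5 z 120.1 ang 89.3
```

View pics/packed_s.png

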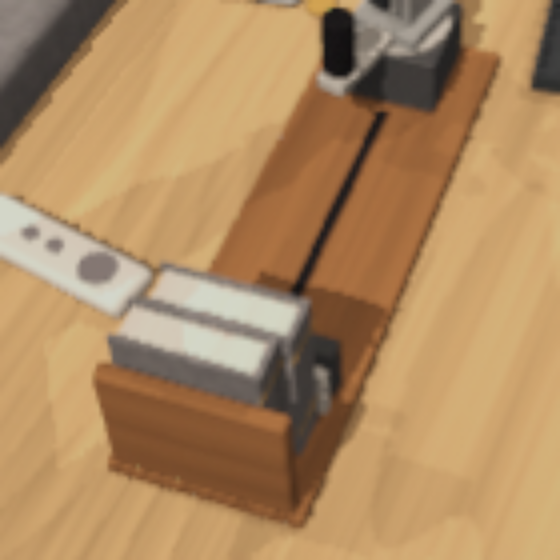

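Packed: the stop-to-bar gap is now about 6.5 mm, so the bar is in about 13.5 mm, and both books stand square against the wall. Next I'll lift the crank off.

Call:
drive_tool(
  deltas=[
    [0,0,0,-0.04],
    [0,0,0,0],
    [0,0,0,0],
    [0,0,0,0],
    [0,0,0,0],
  ],
  jaw=0.5,
)

```text
clock: 49.12
eef_pos: [635.5, -137.7, 99.4]
tcp_rot: [3.141, 0.0, -0.219]
contact_force: [-0.3, 0.1, 0.4]
opening: 0.497
```

Call:
drive_tool(
  deltas=[
    [0,0,0,0],
    [0,0,0,0],
    [0,0,0,0],
    [0,0,0,0],
    [0,0,0,0],
  ],
  jaw=1,
  force=60,
)

```text
clock: 49.53
eef_pos: [635.8, -136.9, 99.9]
tcp_rot: [-3.141, -0.0, -0.219]
contact_force: [-0.7, 5.7, 4.2]
opening: 0.345
```

Call:
drive_tool(
  deltas=[
    [0,0,-0.2,0],
    [0,0,-0.3,0],
    [0,0,-0.5,0],
    [0,0,-0.6,0],
    [0,0,-0.8,0],
    [0,0,-1,0],
    [0,0,-1,0],
    [0,0,-2,0],
    [0,0,-2,0],
    [0,0,-1,0],
    [0,0,0,0],
    [0,0,0,0],
  ],
)

```text
clock: 50.53
eef_pos: [635.8, -137.8, 194.2]
tcp_rot: [3.141, -0.001, -0.219]
contact_force: [-0.2, -0.2, -2.4]
opening: 0.347
```

```bash
python3 -c "
from h import *
status()
go((425.3,-271.3,180,-84.3))"
```

```text
t 50.5333 tcp [ 635.8 -137.8  194.2] yaw -12.565527578424406 q6 1.574521246645387 F [-0.2 -0.2 -2.4] T [0.03 0.01 0.  ]
stop/bar 207 y 88.1..101.4 x 2.3 z 53.5 ang 90.0
stop/bar 163 y 108.0..139.2 x 1.9 z 51.6 ang 18.1
books 681 y 117.2..173.2 x 1.0 z 120.1 ang 89.6
turn 1.252  shift cm 11.22 22.22 1.32
```

Crank is off, and the bar and books have held. Turning it and carrying it to the tray.

Call:
drive_tool(
  deltas=[
    [0,0,0,0.114],
    [0,0,0,0.114],
    [0,0,0,0.114],
    [0,0,0,0.114],
    [0,0,0,0.114],
    [0,0,0,0.114],
    [0,0,0,0.114],
    [0,0,0,0.114],
    [0,0,0,0.114],
    [0,0,0,0.114],
    [0,0,0,0.112],
    [0,0,0,0],
  ],
)

```text
clock: 51.58
eef_pos: [634.8, -137.5, 191.9]
tcp_rot: [3.139, 0.001, -1.476]
contact_force: [0.1, -0.2, -2.1]
opening: 0.346
```

Call:
drive_tool(
  deltas=[
    [1.2,2.5,0,0],
    [1.5,3,0,0],
    [1.5,3,0,0],
    [1.5,3,0,0],
    [1.5,3,0,0],
    [1.5,3,0,0],
    [1.4,2.6,0,0],
    [1.1,2.1,0,0],
    [0,0,0,0],
    [0,0,0,0],
    [0,0,0,0],
  ],
)

```text
clock: 52.5
eef_pos: [426.1, -271.0, 193.3]
tcp_rot: [3.142, 0.0, -1.47]
contact_force: [-0.3, 0.5, -2.7]
opening: 0.346
```

```bash
python3 -c "
from h import *
go((425.3,-271.3,48,-84.3))
print(r.sense()['qpos'])"
```

```text
turn 0.002  shift cm 0.02 0.08 14.53
[-5.69655244e-01  2.31969197e-01  1.94025811e+00  3.14023216e-04
  9.69593527e-01  2.47064372e+00]
```

Call:
drive_tool(
  deltas=[
    [0,0.08,2,0],
    [0,0,3,0],
    [0,0,3,0],
    [0,0,3,0],
    [0,0,2,0],
    [0,0,1,0],
    [0,0,0.5,0],
    [0,0,0,0],
    [0,0,0,0],
    [0,0,0,0],
  ],
)

```text
clock: 53.33
eef_pos: [426.1, -271.6, 49.8]
tcp_rot: [-3.14, -0.001, -1.471]
contact_force: [-1.5, 0.7, -1.5]
opening: 0.345
```

Call:
drive_tool(
  deltas=[
    [0,0,0.1,0],
    [0,0,0.1,0],
    [0,0,0.1,0],
    [0,0,0.1,0],
    [0,0,0,0],
    [0,0,0,0],
    [0,0,0,0],
  ],
)

```text
clock: 53.92
eef_pos: [425.1, -271.2, 44.6]
tcp_rot: [3.142, 0.0, -1.471]
contact_force: [0.4, -0.6, -1.7]
opening: 0.344
```

Call:
drive_tool(
  deltas=[
    [0,0,0.1,0],
    [0,0,0.1,0],
    [0,0,0,0],
    [0,0,0,0],
    [0,0,0,0],
  ],
)

```text
clock: 54.33
eef_pos: [425.2, -271.2, 42.8]
tcp_rot: [-3.141, -0.0, -1.471]
contact_force: [-2.3, 0.4, 5.4]
opening: 0.343
```

Contact. Releasing and retreating.

Call:
drive_tool(
  deltas=[
    [0,0,0,0],
    [0,0,0,0],
    [0,0,0,0],
    [0,0,0,0],
    [0,0,-0.3,0],
    [0,0,-1,0],
    [0,0,-2,0],
    [0,0,-3,0],
    [0,0,-3,0],
    [0,0,-3,0],
    [0,0,-3,0],
    [0,0,0,0],
  ],
  jaw=0.4,
)

```text
clock: 55.33
eef_pos: [427.7, -272.9, 201.9]
tcp_rot: [-3.134, -0.006, -1.471]
contact_force: [0.3, -0.0, -0.1]
opening: 0.596
```

Call:
drive_tool(
  deltas=[
    [3,0,0,0],
    [3,0,0,0],
    [0,0,0,0],
    [0,0,0,0],
    [0,0,0,0],
    [0,0,0,0],
    [0,0,0,0],
  ],
)

```text
clock: 55.92
eef_pos: [430.8, -330.0, 195.5]
tcp_rot: [3.141, 0.001, -1.471]
contact_force: [-0.5, 0.1, -0.5]
opening: 0.599
```

```bash
python3 -c "
from h import *
save('final',status())
im,D=cams.grab_frame('side');save('final_s',im)
X=grid(P('side'),D);z=X[...,2]
for lo,hi,x0,y0 in((51,60,426,-271),(55,66,501,-264)):
    m=(z>lo)&(z<hi)&(np.hypot(X[...,0]-x0,X[...,1]-y0)<25);print(m.sum(),X[m].mean(0),z[m].max())"
```

```text
t 55.9167 tcp [ 430.8 -330.   195.5] yaw -84.2558404765534 q6 2.384848541540418 F [-0.5  0.1 -0.5] T [-0.03 -0.02 -0.  ]
stop/bar 208 y 88.2..101.5 x 1.6 z 53.4 ang 0.2
stop/bar 159 y 107.9..139.4 x 1.5 z 51.4 ang 17.9
books 686 y 117.0..172.8 x 1.1 z 120.1 ang 0.0
85 [ 425.77540038 -270.76786169   56.1191796 ] 59.13607123443665
45 [ 499.9719596  -257.87879559   61.30994383] 65.38692242045919
```

View pics/final_s.png

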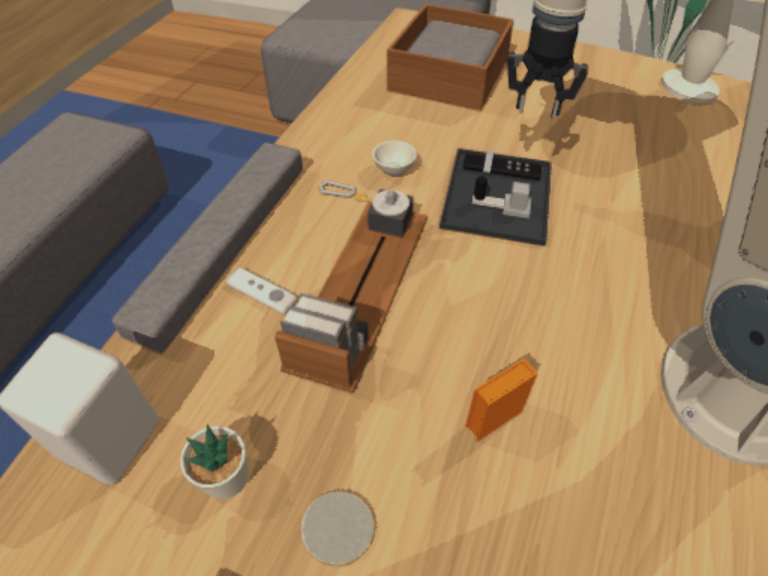

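The crank lies flat in the tray, with its hub at (518,198) and grip at (481,187). The books are packed at the wall around (320,320), and the bystanders haven't moved. Handing in.

```bash
python3 -c "
from rig import job
print(job.sign_off())"
```

```text
the job is handed in; nothing more can be done
None
```

The job is done and handed in at about 56 s of the 200 s; the hand-in gave no verdict.

- **Books:** only two grey books were present. I stood both on the rack, and the bar then slid them against the end wall. They still stood upright there at the last look, within 1° of square and near the middle line.
- **Crank:** I seated it on the square shaft (hub top read 112 mm, which is fully home) and turned it by the hub with three regrips. I then lifted it off and laid it flat back where it had been in the tray.
- **Bar:** the stop-to-bar gap shrank from about 20 mm to 6.5 mm, so the bar is in about 13.5 mm. It held after the crank came off.
- **Bystanders:** the coaster, white remote, carabiner and bowl looked unmoved in the last picture; I did not measure them.
- **Wall force:** I could not measure it directly. I infer it from the bar staying pushed in, with the book stack 56 mm long and reaching y = 173 mm, right at the wall's inner face.

No check failed or disagreed.

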